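Let the long paint can out of its gravity rack

ROBOT

A 6-joint arm with a two-finger parallel gripper is mounted at the origin on the work surface. World frame = base frame: x ahead of the robot, y to its left, z up, the work surface at z = 0. Lengths are in m, angles in rad, forces in N, time in s.
With the tool pointing down it reaches from about 0.3 to 0.75 m from the base axis. Payload 8.5 kg.
Tool frame: the origin (TCP) lies at the very end of the fingers, on their centre line; the grasp point (between the pads) lies 19 mm behind it (arm.grip_point_offset is the distance from the TCP to the grasp point, in m); z points along the fingers, y is the line along which they close (so a half turn about z gives the same grasp; the last joint's range is limited). The gripper opens to 85 mm and grips with 20 to 120 N. Pads are 22 mm wide; open, the fingers measure 114 mm over their backs; the gripper's body (76 mm by 85 mm) begins 54 mm behind the grasp point. The pads swing forward as they close: fully open they stand 13 mm farther back than shut.
Start: joints at [0.929, 0.381, 1.297, -0, 1.464, -0.215], TCP at [0.228, 0.501, 0.196] pointing down, gripper open.
Joint ranges: [-3.11, 3.11], [-0.89, 2.33], [0.22, 2.48], [-1.42, 4.56], [0.17, 2.85], [-2.88, 2.88]. Speed limits (rad/s): [2.39, 2.39, 3.14, 3.14, 3.14, 3.14].

INTERFACE

Orientations are given as a unit quaternion [w, x, y, z].
In Python, from workcell import monitor, imaging, arm gives the robot as it stands.
- The arm moves only by the shell command python3 -m crank 'ROWS'. ROWS is JSON, a list of rows, each an object of numbers: "hand": the closure, from -1 (fully open) to 1 (shut); "x", "y", "z": the shift along the tool's x, y, z as a fraction of full scale; "wx", "wy", "wz": the turn, a rotation vector about the tool's x, y, z as a fraction of full scale. A call has 1 to 20 rows; each row is the pose to reach, as a shift and turn from the pose commanded when the call began, along the tool's axes at that moment; what a row does not reach only later rows make up. Full scale, the value 1, is 100 cm for a shift and 120 degrees for a turn. A row lasts 1/10 s, in which the tool goes at most 50 mm and 8.59 degrees, less where a joint would pass 70% of its speed; a pose out of reach is approached as far as the arm can. A call with a number of a shift or a turn outside -1 to 1 is refused whole. A call with a gripper value outside its range is refused whole. The fingers move at their own pace and stop on an object; the grip force is fixed at half the most. Time passes only in rows, so rows that repeat a pose let the fingers close. It gives the time, the measured TCP pose, the force, the opening and the grip force at its end, in the units of the state.
- monitor.observe(): the state, without advancing time (a new reading comes with each control period).
- imaging.read_camera(name): name is "scene" or "top" or "wrist"; returns a dict with "pixels" (420x560x3 uint8, blue, green, red), "range_z" (420x560 float32, m along the optical axis (not along the pixel's ray), 0 where there is no reading), "fx", "fy", "cx", "cy" (pixels), "R" (3x3) and "t" (3): a world point X has camera coordinates R X + t; the wrist camera has in their place "T_tool_cam" (4x4, takes a point from camera to tool coordinates, whose origin is the TCP and whose axes are the flange's). Camera axes: x right, y down, z forward; pixel columns grow to the right and rows downward; lengths in m; the calibration is good to about 2 mm. A picture is of the moment at which its call begins: read the wrist's pose just before it.
- arm.close_job(): hands the job in; it is judged then, once.
The state is a dict: "t": time; "qpos": joint angles; "qd": joint speeds; "effort": joint torques, N m; "eef_pos": TCP position; "orientation": TCP orientation; "ft_force": force on the tool from outside, world axes, zero at the start; "ft_torque": the same for the moment, N m; "finger_gap": finger opening in m; "gripper_force": force on a finger pad.
Only numpy, scipy, OpenCV 4.12 (cv2) and the standard library are available. Lean on these libraries where they do the work, as an engineer would, in place of code of your own. Each camera call takes 0.05 s, during which the arm holds its last target. There are 200 camera calls.

TASK

Two plywood gravity racks on the studio desk each keep one can behind a sprung lift-up gate. On the rack that holds the long can, pull the gate straight up by its wooden grip as far as it will go, let the can roll down to the lip at the low end, and then let the gate go back down fully shut and let go of it. Leave the other rack's gate, with the short tin, shut.

Things in the scene. Friction and masses are not known exactly. Their poses are not given: they have to be found in the camera images.
- rack_long: Fixed plywood rack, lane 106 mm wide, sloping 12 deg down to a lip at its -x end. Origin on the desk under the gate; x up the lane, y across, z up; yaw to +-20 deg. The shut gate's wooden grip is 16 (x) by 36 (y) by 30 (z) mm, centred at (0, 0, 185); pinch it from above across the 16. Posts 168 high, gate plate top 140. A can that rolled out rests at the lip, axis at x -65, z 60.
- gate_long (a joint): Lift of rack_long's gate in m: 0 shut, 0.080 up at its stop. The grip rises straight up with it. Hidden springs and its weight pull it down (4 N at the start, 8 N at the stop) and shut it whenever it is let go.
- can_long: Long steel can with a paper band, 53 mm diameter, 100 mm long, 0.18 kg, lying across rack_long's lane behind the gate. Origin at its middle on its axis, y along the axis. It rolls out by itself once the gate is up more than 50 mm, and reaches the lip in under a second.
- gate_short (a joint): Lift in m, 0 shut, of the gate of the other rack: built alike but narrower (lane 52 mm), 0.24 m or more to the left or right of rack_long, holding a short tin 62 mm in diameter and 46 mm long. It stays shut.

How it is judged:
By the outcome, as a careful person would: the job done as asked, in the order asked, and still so for the second after the job is handed in, with the robot touching nothing.
It also fails if it takes over 38 s, if anything falls off the work surface, if the arm or the gripper's body presses on something with over 40 N, if the wrist force passes 120 N, or if a joint passes its speed limit or range.

## Working session

There is one attempt and no reset: what is moved stays moved. The work goes in short steps, Python scripts to look and compute and a shell command to move; the robot and the scene stay as the last step left them, time stands still between calls to the robot, and variables do not carry over. Pictures are saved under pics/ and viewed, at most 10 in all, crops included, and the job is handed in when it is done.

```bash
mkdir -p pics; ls
python3 - <<'E'
from workcell import monitor, imaging, arm
import cv2,numpy as np
s=monitor.observe();print(s['t'],s['eef_pos'],s['orientation'],s['finger_gap'],arm.grip_point_offset)
for n in("scene","top"):
    c=imaging.read_camera(n);cv2.imwrite(f'pics/{n}0.png',c['pixels']);np.savez(f'pics/{n}0.npz',**{k:v for k,v in c.items()})
E
```

```text
pics
0.0 [0.22743831 0.50037311 0.19561495] [-3.14084927e-04  2.11756662e-01  9.77322136e-01 -6.77831968e-04] 0.08539464432205704 0.0187
```

View pics/scene0.png

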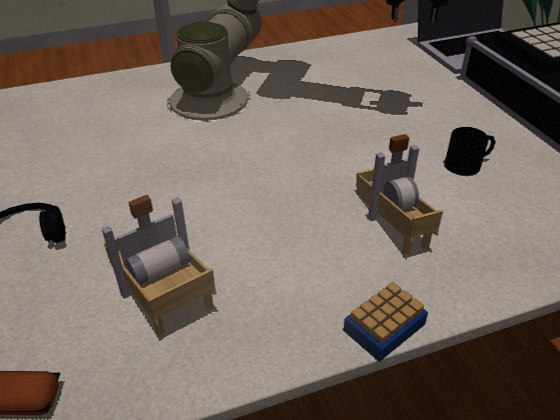

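View pics/top0.png

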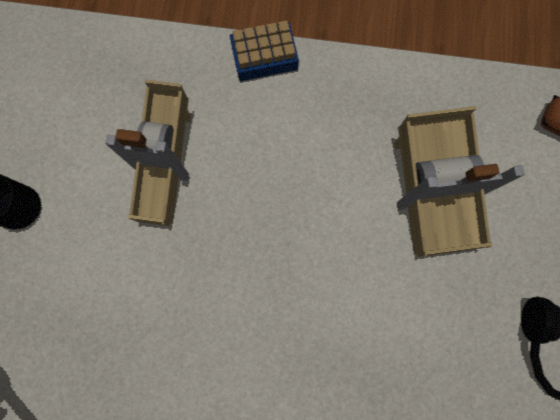

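Scene: the wide rack with the long can is at left (grip at about px 141,207), the narrow one at right (grip 399,144). Top: long rack at right (grip 483,172), short one at left (130,138).

```bash
cat > h.py <<'E'
import numpy as np,cv2
def pts(c,m):
    v,u=np.nonzero(m&(c['range_z']>0));z=c['range_z'][v,u]
    P=np.stack([(u-c['cx'])/c['fx']*z,(v-c['cy'])/c['fy']*z,z],1)
    return P
def world(c,m): return (pts(c,m)-c['t'])@c['R']
def brown(c,u,v,r=22):
    p=c['pixels'].astype(int);b,g,rr=p[...,0],p[...,1],p[...,2]
    m=(rr>40)&(rr>1.7*g)&(rr>2.2*b);w=np.zeros_like(m);w[max(v-r,0):v+r,u-r:u+r]=1
    return m&w
E
python3 - <<'E'
from h import *
for n,u,v in(("top",483,172),("scene",141,207),("top",130,138),("scene",399,144)):
    c=np.load(f'pics/{n}0.npz');m=brown(c,u,v);P=world(c,m)
    if n=="scene" : P=P[P[:,2]>.15]
    top=P[P[:,2]>np.percentile(P[:,2],90)-.006]
    r=cv2.minAreaRect((top[:,:2]*1000).astype(np.float32))
    print(n,m.sum(),'all',P.mean(0).round(4),'z',np.percentile(P[:,2],[5,50,95]).round(4),'top',top.mean(0).round(4),r)
    if n=="top":
        # rack yaw: plywood points 30..130 mm high nearby
        W=world(c,np.ones(m.shape,bool));W=W[(np.hypot(*(W[:,:2]-top.mean(0)[:2]).T)<.16)&(W[:,2]>.03)&(W[:,2]<.12)]
        print('rack',W.mean(0),cv2.minAreaRect((W[:,:2]*1000).astype(np.float32)))
E
```

```text
top 4 all [ 0.643  -0.2574  0.1984] z [0.1972 0.1989 0.1989] top [ 0.643  -0.2574  0.1984] ((642.99658203125, -255.74612426757812), (15.8201904296875, 3.0682168006896973), 76.11790466308594)
rack [ 0.67709711 -0.25578762  0.06658051] ((666.7384643554688, -259.306396484375), (234.44219970703125, 142.52420043945312), 15.301085472106934)
scene 26 all [ 0.6522 -0.2732  0.1985] z [0.1958 0.1995 0.2009] top [ 0.6518 -0.2729  0.1993] ((652.2520141601562, -268.24017333984375), (12.190984725952148, 32.32130813598633), 21.101266860961914)
top 7 all [0.6275 0.2328 0.1975] z [0.1968 0.1974 0.1984] top [0.6275 0.2328 0.1975] ((627.0105590820312, 236.3713836669922), (1.8209264278411865, 30.315895080566406), 4.6647491455078125)
rack [0.65973196 0.23669664 0.06911253] ((651.0260009765625, 239.009765625), (90.15543365478516, 233.3341064453125), 89.1555404663086)
scene 151 all [0.6394 0.2362 0.1926] z [0.1766 0.1963 0.2   ] top [0.6374 0.2364 0.1983] ((635.474609375, 237.0872802734375), (17.96524429321289, 34.46589279174805), 7.753046035766602)
```

Run:
```python
from h import *
g=np.array([.645,-.263])
for n in("top","scene"):
    c=np.load(f'pics/{n}0.npz');W=world(c,np.ones((420,560),bool));d=np.hypot(*(W[:,:2]-g).T)
    T=W[(d<.06)&(W[:,2]>.19)&(W[:,2]<.22)]
    print(n,len(T),T.mean(0).round(4),np.percentile(T[:,2],[5,50,95]).round(4),cv2.minAreaRect((T[:,:2]*1000).astype(np.float32)))
    A=W[(d<.06)&(W[:,2]>.175)&(W[:,2]<.22)];print('  all',A.mean(0).round(4),A.min(0).round(3),A.max(0).round(3))
    p=W[(d<.16)&(W[:,2]>.145)&(W[:,2]<.173)]
    for s in(-1,1):
        q=p[(s*(p[:,1]-g[1])>.035)]; print('  post',s,len(q),q.mean(0).round(4) if len(q) else '')
```

```text
top 335 [ 0.6488 -0.2637  0.1987] [0.1924 0.1995 0.2014] ((650.2251586914062, -265.1134033203125), (16.171619415283203, 36.55991744995117), 16.029247283935547)
  all [ 0.6478 -0.2623  0.1951] [ 0.638 -0.283  0.175] [ 0.661 -0.247  0.203]
  post -1 205 [ 0.6656 -0.3258  0.1615]
  post 1 174 [ 0.6315 -0.201   0.1626]
scene 206 [ 0.6557 -0.2665  0.1972] [0.1911 0.1981 0.2009] ((652.718505859375, -266.4227294921875), (18.304248809814453, 36.178165435791016), 18.348278045654297)
  all [ 0.6571 -0.2665  0.1909] [ 0.644 -0.285  0.175] [ 0.665 -0.247  0.202]
  post -1 147 [ 0.6734 -0.3286  0.1599]
  post 1 133 [ 0.639  -0.2041  0.1596]
```

```bash
python3 -m crank '[{"z":-0.05},{"z":-0.1},{"x":-0.03,"y":-0.02,"z":-0.1,"wz":0.05},{"x":-0.703,"y":-0.522,"z":-0.1,"wz":0.416},{"x":-0.703,"y":-0.522,"z":-0.1,"wz":0.416},{"x":-0.703,"y":-0.522,"z":-0.1,"wz":0.416},{"x":-0.703,"y":-0.522,"z":-0.1,"wz":0.416},{"x":-0.703,"y":-0.522,"z":-0.1,"wz":0.416},{"x":-0.703,"y":-0.522,"z":-0.1,"wz":0.416},{"x":-0.703,"y":-0.522,"z":-0.1,"wz":0.416},{"x":-0.703,"y":-0.522,"z":-0.1,"wz":0.416},{"x":-0.703,"y":-0.522,"z":-0.1,"wz":0.416},{"x":-0.703,"y":-0.522,"z":-0.1,"wz":0.416},{"x":-0.703,"y":-0.522,"z":-0.1,"wz":0.416},{"x":-0.703,"y":-0.522,"z":-0.1,"wz":0.416},{"x":-0.703,"y":-0.522,"z":-0.1,"wz":0.416},{"x":-0.703,"y":-0.522,"z":-0.1,"wz":0.416},{"x":-0.703,"y":-0.522,"z":-0.1,"wz":0.416},{"x":-0.703,"y":-0.522,"z":-0.1,"wz":0.416},{"x":-0.703,"y":-0.522,"z":-0.1,"wz":0.416}]'
```

```text
validation failed for argument at $[0]...
```

The rows probably need every key, so I'll test that with a single one.

```bash
python3 -m crank '[{"x":0,"y":0,"z":-0.05,"wx":0,"wy":0,"wz":0,"hand":-1}]'
```

```text
t: 0.2
eef_pos: [0.226, 0.4982, 0.2406]
orientation: [-0.003, 0.212, 0.977, -0.007]
ft_force: [0.9, 0.8, 0.5]
finger_gap: 0.0853
gripper_force: 0.0
```

```bash
python3 -m crank '[{"x":-0.02,"y":-0.015,"z":-0.04,"wx":0,"wy":0,"wz":0.03,"hand":-1},{"x":-0.703,"y":-0.522,"z":-0.06,"wx":0,"wy":0,"wz":0.416,"hand":-1},{"x":-0.703,"y":-0.522,"z":-0.06,"wx":0,"wy":0,"wz":0.416,"hand":-1},{"x":-0.703,"y":-0.522,"z":-0.06,"wx":0,"wy":0,"wz":0.416,"hand":-1},{"x":-0.703,"y":-0.522,"z":-0.06,"wx":0,"wy":0,"wz":0.416,"hand":-1},{"x":-0.703,"y":-0.522,"z":-0.06,"wx":0,"wy":0,"wz":0.416,"hand":-1},{"x":-0.703,"y":-0.522,"z":-0.06,"wx":0,"wy":0,"wz":0.416,"hand":-1},{"x":-0.703,"y":-0.522,"z":-0.06,"wx":0,"wy":0,"wz":0.416,"hand":-1},{"x":-0.703,"y":-0.522,"z":-0.06,"wx":0,"wy":0,"wz":0.416,"hand":-1},{"x":-0.703,"y":-0.522,"z":-0.06,"wx":0,"wy":0,"wz":0.416,"hand":-1},{"x":-0.703,"y":-0.522,"z":-0.06,"wx":0,"wy":0,"wz":0.416,"hand":-1},{"x":-0.703,"y":-0.522,"z":-0.06,"wx":0,"wy":0,"wz":0.416,"hand":-1},{"x":-0.703,"y":-0.522,"z":-0.06,"wx":0,"wy":0,"wz":0.416,"hand":-1},{"x":-0.703,"y":-0.522,"z":-0.06,"wx":0,"wy":0,"wz":0.416,"hand":-1},{"x":-0.703,"y":-0.522,"z":-0.06,"wx":0,"wy":0,"wz":0.416,"hand":-1},{"x":-0.703,"y":-0.522,"z":-0.06,"wx":0,"wy":0,"wz":0.416,"hand":-1},{"x":-0.703,"y":-0.522,"z":-0.06,"wx":0,"wy":0,"wz":0.416,"hand":-1},{"x":-0.703,"y":-0.522,"z":-0.06,"wx":0,"wy":0,"wz":0.416,"hand":-1},{"x":-0.703,"y":-0.522,"z":-0.06,"wx":0,"wy":0,"wz":0.416,"hand":-1},{"x":-0.703,"y":-0.522,"z":-0.06,"wx":0,"wy":0,"wz":0.416,"hand":-1}]'
cat > look.py <<'E'
import sys
from workcell import monitor, imaging
from h import *
from scipy.spatial.transform import Rotation as Ro
s=monitor.observe();c=imaging.read_camera("wrist");cv2.imwrite(f'pics/{sys.argv[1]}.png',c['pixels'])
R=Ro.from_quat(np.array(s['orientation']),scalar_first=True).as_matrix()
P=pts(c,np.ones((420,560),bool));T=c['T_tool_cam'];P=P@T[:3,:3].T+T[:3,3];W=P@R.T+s['eef_pos']
g=np.array([.651,-.266]);d=np.hypot(*(W[:,:2]-g).T);k=(d<.04)&(W[:,2]>.19)&(W[:,2]<.21)
q=W[k];print('t',s['t'],'pos',s['eef_pos'],'n',len(q))
if len(q):
    print('grip',q.mean(0).round(4),np.percentile(q[:,2],[5,50,95]).round(4),cv2.minAreaRect((q[:,:2]*1000).astype(np.float32)))
    print('tool y yaw',np.degrees(np.arctan2(R[1,1],R[0,1])),'tilt',R[:,2])
    print('grip in tool',P[k].mean(0))
E
python3 look.py w1
```

```text
t: 2.2
eef_pos: [0.6517, -0.2665, 0.3041]
orientation: [-0.001, 0.605, 0.796, -0.0]
ft_force: [0.4, 0.3, 0.1]
finger_gap: 0.0856
gripper_force: 0.0
t 2.2 pos [ 0.65173161 -0.26653248  0.30408433] n 835
grip [ 0.6484 -0.2634  0.2005] [0.1981 0.2008 0.2021] ((648.6766967773438, -264.6651306152344), (15.000641822814941, 36.246665954589844), 15.756292343139648)
tool y yaw 15.557864306901426 tilt [-0.00244635  0.00168597 -0.99999559]
grip in tool [ 0.00366825 -0.00214882  0.10359864]
```

View pics/w1.png

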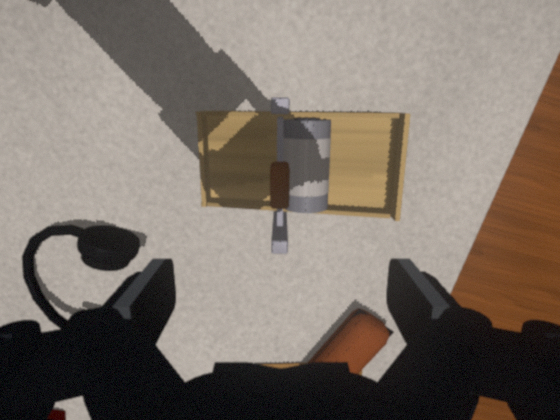

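The wrist view shows the grip at px (280,185), centred between the fingers and aligned across them. I'll descend and close.

```bash
python3 -m crank '[{"x":0.002,"y":-0.001,"z":0.03,"wx":0,"wy":0,"wz":0,"hand":-1},{"x":0.002,"y":-0.001,"z":0.06,"wx":0,"wy":0,"wz":0,"hand":-1},{"x":0.002,"y":-0.001,"z":0.085,"wx":0,"wy":0,"wz":0,"hand":-1},{"x":0.002,"y":-0.001,"z":0.105,"wx":0,"wy":0,"wz":0,"hand":-1},{"x":0.002,"y":-0.001,"z":0.12,"wx":0,"wy":0,"wz":0,"hand":-1},{"x":0.002,"y":-0.001,"z":0.13,"wx":0,"wy":0,"wz":0,"hand":-1},{"x":0.002,"y":-0.001,"z":0.137,"wx":0,"wy":0,"wz":0,"hand":-1},{"x":0.002,"y":-0.001,"z":0.137,"wx":0,"wy":0,"wz":0,"hand":-1}]' && python3 -m crank '[{"x":0,"y":0,"z":0,"wx":0,"wy":0,"wz":0,"hand":1},{"x":0,"y":0,"z":0,"wx":0,"wy":0,"wz":0,"hand":1},{"x":0,"y":0,"z":0,"wx":0,"wy":0,"wz":0,"hand":1},{"x":0,"y":0,"z":0,"wx":0,"wy":0,"wz":0,"hand":1},{"x":0,"y":0,"z":0,"wx":0,"wy":0,"wz":0,"hand":1},{"x":0,"y":0,"z":0,"wx":0,"wy":0,"wz":0,"hand":1},{"x":0,"y":0,"z":0,"wx":0,"wy":0,"wz":0,"hand":1},{"x":0,"y":0,"z":0,"wx":0,"wy":0,"wz":0,"hand":1},{"x":0,"y":0,"z":0,"wx":0,"wy":0,"wz":0,"hand":1},{"x":0,"y":0,"z":0,"wx":0,"wy":0,"wz":0,"hand":1}]'
```

```text
t: 3.05
eef_pos: [0.6498, -0.2632, 0.1692]
orientation: [-0.0, 0.604, 0.797, -0.0]
ft_force: [-0.0, -1.6, -0.1]
finger_gap: 0.0856
gripper_force: 0.0
t: 4.05
eef_pos: [0.65, -0.2639, 0.1692]
orientation: [-0.0, 0.604, 0.797, -0.0]
ft_force: [0.3, -0.0, 0.0]
finger_gap: 0.0
gripper_force: 0.0
```

The gap is 0 with no grip force, so I'll look.

Run:
```python
from workcell import monitor, imaging
from h import *
s=monitor.observe();print(s['t'],s['finger_gap'],s['gripper_force'],s['qpos'])
a=imaging.read_camera("scene");w=imaging.read_camera("wrist")
c=cv2.resize(a['pixels'][130:340,60:260],(380,400));cv2.imwrite('pics/m.png',np.hstack([c,cv2.resize(w['pixels'],(420,400))]))
```

```text
4.05 7.228009493557265e-06 0.0 [-5.53913804e-01  6.77088895e-01  8.48110660e-01 -3.35724008e-05
  1.61641594e+00 -8.26608180e-01]
```

View pics/m.png

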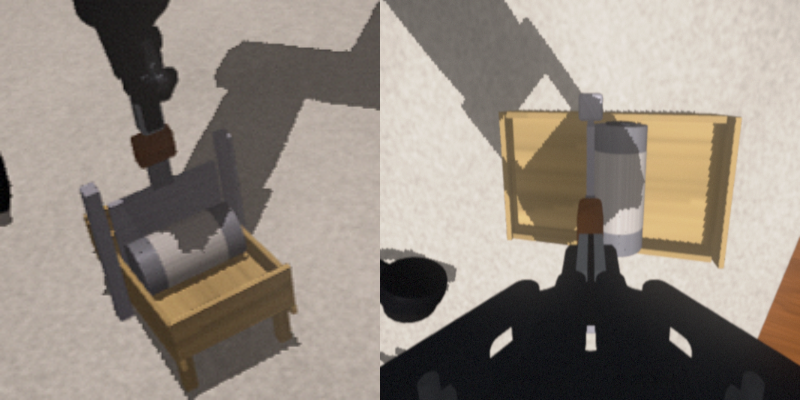

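Left (scene): the fingers end above and behind the grip, at about (150,125). Right (wrist): the shut fingers end at (590,235), beside the grip at (590,215). I'll compare the two in depth.

Run:
```python
from workcell import monitor, imaging
from h import *
from scipy.spatial.transform import Rotation as Ro
s=monitor.observe();w=imaging.read_camera("wrist")
print(w['T_tool_cam'].round(4).tolist())
R=Ro.from_quat(np.array(s['orientation']),scalar_first=True).as_matrix()
T=w['T_tool_cam'];z=w['range_z']
# wrist column through the grip: sample rows
for v in range(190,290,6):
    u=277;d=z[v,u];p=T[:3,:3]@[(u-w['cx'])/w['fx']*d,(v-w['cy'])/w['fy']*d,d]+T[:3,3]
    print(v,w['pixels'][v,u],d.round(3),'tool',p.round(4),'world',(R@p+s['eef_pos']).round(4))
for n in("scene","top"):
    c=imaging.read_camera(n);W=world(c,np.ones((420,560),bool));px=c['pixels'].reshape(-1,3)[(c['range_z']>0).ravel()].astype(int)
    k=(np.hypot(*(W[:,:2]-[.65,-.265]).T)<.035)&(W[:,2]>.17)
    br=px[:,2]>1.5*px[:,0]+10
    for nm,m in(('brown',k&br),('dark',k&~br&(W[:,2]<.24))):
        q=W[m];print(n,nm,len(q),q.mean(0).round(4) if len(q) else '',q.min(0).round(3) if len(q) else '',q.max(0).round(3) if len(q) else '')
```

```text
[[0.0007, -0.9634, -0.2682, 0.0682], [1.0, 0.0007, 0.0002, -0.0008], [0.0, -0.2682, 0.9634, -0.179], [0.0, 0.0, 0.0, 1.0]]
190 [99 95 99] 0.213 tool [ 0.0184 -0.003   0.0285] world [ 0.6422 -0.247   0.1407]
196 [96 90 95] 0.213 tool [ 0.0149 -0.003   0.0276] world [ 0.6431 -0.2503  0.1416]
202 [96 95 96] 0.215 tool [ 0.011  -0.003   0.0285] world [ 0.6442 -0.2542  0.1407]
208 [51 58 71] 0.18 tool [ 0.0175 -0.0026 -0.0067] world [ 0.6427 -0.2477  0.1759]
214 [34 52 75] 0.171 tool [ 0.0171 -0.0025 -0.0156] world [ 0.6429 -0.2481  0.1848]
220 [39 53 77] 0.161 tool [ 0.0174 -0.0024 -0.0257] world [ 0.643  -0.2478  0.1949]
226 [36 55 81] 0.157 tool [ 0.0164 -0.0024 -0.0308] world [ 0.6433 -0.2488  0.2   ]
232 [34 54 81] 0.157 tool [ 0.0137 -0.0024 -0.0313] world [ 0.644  -0.2513  0.2005]
238 [36 55 80] 0.157 tool [ 0.0112 -0.0024 -0.0321] world [ 0.6447 -0.2537  0.2013]
244 [46 59 81] 0.158 tool [ 0.0083 -0.0024 -0.0318] world [ 0.6455 -0.2566  0.201 ]
250 [57 56 57] 0.144 tool [ 0.0113 -0.0022 -0.0456] world [ 0.6448 -0.2537  0.2148]
256 [50 48 51] 0.137 tool [ 0.0118 -0.0022 -0.0526] world [ 0.6447 -0.2532  0.2218]
262 [50 47 49] 0.133 tool [ 0.0114 -0.0021 -0.0572] world [ 0.6449 -0.2535  0.2264]
268 [40 41 41] 0.128 tool [ 0.0111 -0.0021 -0.0617] world [ 0.645  -0.2537  0.2309]
274 [43 42 41] 0.124 tool [ 0.0112 -0.002  -0.0665] world [ 0.645  -0.2537  0.2357]
280 [41 38 37] 0.12 tool [ 0.0111 -0.002  -0.0707] world [ 0.6451 -0.2538  0.2399]
286 [36 40 38] 0.118 tool [ 0.0101 -0.002  -0.073 ] world [ 0.6454 -0.2547  0.2422]
scene brown 238 [ 0.6585 -0.2685  0.1885] [ 0.646 -0.284  0.171] [ 0.665 -0.25   0.201]
scene dark 336 [ 0.6594 -0.2647  0.2098] [ 0.644 -0.285  0.17 ] [ 0.669 -0.248  0.238]
top brown 182 [ 0.6442 -0.254   0.1934] [ 0.639 -0.272  0.177] [ 0.654 -0.247  0.211]
top dark 84 [ 0.6457 -0.2549  0.1928] [ 0.638 -0.272  0.172] [ 0.655 -0.247  0.218]
```

The fingertips end about 40 mm short of the stated TCP, just above the grip. I'll check the gripper's real profile before going lower.

Run:
```python
from workcell import monitor, imaging
from h import *
e=np.array(monitor.observe()['eef_pos']);th=np.radians(15.6);rx=np.array([np.cos(th),np.sin(th)]);ry=np.array([-np.sin(th),np.cos(th)])
for n in("scene","top"):
    c=imaging.read_camera(n);W=world(c,np.ones((420,560),bool));D=W[:,:2]-e[:2];a=D@rx;b=D@ry;z=W[:,2]
    for lo in np.arange(.17,.36,.01):
        k=(np.hypot(a,b)<.09)&(z>=lo)&(z<lo+.01)
        if k.sum()>2:print(n,lo.round(3),k.sum(),'x',np.percentile(a[k],[3,97]).round(3),'y',np.percentile(b[k],[3,97]).round(3))
```

```text
scene 0.17 87 x [0.   0.01] y [-0.021  0.013]
scene 0.18 103 x [0.001 0.011] y [-0.021  0.013]
scene 0.19 159 x [-0.004  0.01 ] y [-0.021  0.014]
scene 0.2 35 x [0.001 0.011] y [-0.016  0.009]
scene 0.21 69 x [-0.002  0.015] y [-0.013  0.009]
scene 0.22 70 x [-0.002  0.016] y [-0.013  0.009]
scene 0.23 56 x [-0.002  0.016] y [-0.013  0.005]
scene 0.24 22 x [-0.025  0.021] y [-0.015 -0.012]
scene 0.25 97 x [-0.025  0.037] y [-0.015  0.008]
scene 0.26 67 x [-0.036  0.047] y [-0.018  0.008]
scene 0.27 131 x [-0.042  0.053] y [-0.019  0.007]
scene 0.28 145 x [-0.036  0.062] y [-0.019  0.014]
scene 0.29 223 x [-0.006  0.063] y [-0.02  0.01]
scene 0.3 218 x [-0.01   0.053] y [-0.021  0.016]
scene 0.31 152 x [0.005 0.043] y [-0.019  0.012]
scene 0.32 98 x [0.025 0.041] y [-0.013  0.008]
scene 0.33 211 x [0.008 0.04 ] y [-0.038  0.026]
scene 0.34 295 x [0.004 0.04 ] y [-0.039  0.027]
scene 0.35 301 x [0.005 0.04 ] y [-0.039  0.027]
top 0.17 47 x [-0.008  0.006] y [-0.005  0.064]
top 0.18 55 x [-0.008  0.006] y [-0.004  0.016]
top 0.19 106 x [-0.008  0.007] y [0.001 0.017]
top 0.2 42 x [-0.007  0.006] y [0.003 0.015]
top 0.21 21 x [-0.009 -0.001] y [0.005 0.011]
top 0.26 13 x [0.038 0.044] y [0.01  0.012]
top 0.27 38 x [0.04  0.052] y [0.01  0.012]
top 0.28 58 x [0.043 0.058] y [0.01  0.012]
top 0.29 137 x [0.046 0.061] y [-0.002  0.012]
top 0.3 6 x [0.053 0.057] y [0.    0.006]
```

The fingertips are at z ≈ 0.207 and the body is well above, so there's room to go 42 mm lower. I'll open, descend and close.

```bash
python3 -m crank '[{"x":0,"y":0,"z":-0.01,"wx":0,"wy":0,"wz":0,"hand":-1},{"x":0,"y":0,"z":-0.01,"wx":0,"wy":0,"wz":0,"hand":-1},{"x":0,"y":0,"z":-0.01,"wx":0,"wy":0,"wz":0,"hand":-1},{"x":0,"y":0,"z":-0.01,"wx":0,"wy":0,"wz":0,"hand":-1},{"x":0,"y":0,"z":-0.01,"wx":0,"wy":0,"wz":0,"hand":-1},{"x":0,"y":0,"z":-0.01,"wx":0,"wy":0,"wz":0,"hand":-1},{"x":0,"y":0,"z":-0.01,"wx":0,"wy":0,"wz":0,"hand":-1},{"x":0,"y":0,"z":-0.01,"wx":0,"wy":0,"wz":0,"hand":-1},{"x":0,"y":0,"z":0,"wx":0,"wy":0,"wz":0,"hand":-1},{"x":-0.001,"y":-0.001,"z":0.012,"wx":0,"wy":0,"wz":0,"hand":-1},{"x":-0.001,"y":-0.001,"z":0.024,"wx":0,"wy":0,"wz":0,"hand":-1},{"x":-0.001,"y":-0.001,"z":0.034,"wx":0,"wy":0,"wz":0,"hand":-1},{"x":-0.001,"y":-0.001,"z":0.042,"wx":0,"wy":0,"wz":0,"hand":-1},{"x":-0.001,"y":-0.001,"z":0.042,"wx":0,"wy":0,"wz":0,"hand":-1}]' 
python3 look.py w2
```

```text
t: 5.8
eef_pos: [0.6489, -0.2648, 0.1256]
orientation: [-0.001, 0.604, 0.797, -0.0]
ft_force: [0.1, 0.0, 0.3]
finger_gap: 0.0855
gripper_force: 0.0
t 5.8 pos [ 0.64885258 -0.26482781  0.12557346] n 4891
grip [ 0.6483 -0.2615  0.2002] [0.1945 0.2008 0.2019] ((665.0081787109375, -259.77508544921875), (49.607933044433594, 36.73460388183594), 15.69173812866211)
tool y yaw 15.625690496131392 tilt [-0.00218843  0.00133002 -0.99999672]
grip in tool [ 0.00353142  0.00022195 -0.07458981]
```

View pics/w2.png

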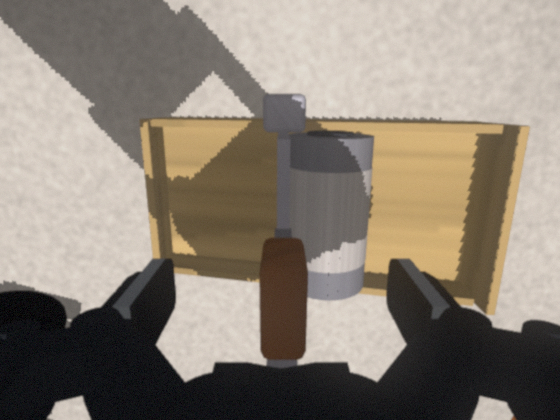

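The grip (283,300) now stands centred between the open pads (170 and 395). Closing.

```bash
python3 -m crank '[{"x":0,"y":0,"z":0,"wx":0,"wy":0,"wz":0,"hand":1},{"x":0,"y":0,"z":0,"wx":0,"wy":0,"wz":0,"hand":1},{"x":0,"y":0,"z":0,"wx":0,"wy":0,"wz":0,"hand":1},{"x":0,"y":0,"z":0,"wx":0,"wy":0,"wz":0,"hand":1},{"x":0,"y":0,"z":0,"wx":0,"wy":0,"wz":0,"hand":1},{"x":0,"y":0,"z":0,"wx":0,"wy":0,"wz":0,"hand":1},{"x":0,"y":0,"z":0,"wx":0,"wy":0,"wz":0,"hand":1},{"x":0,"y":0,"z":0,"wx":0,"wy":0,"wz":0,"hand":1}]'
```

```text
t: 6.65
eef_pos: [0.6498, -0.2651, 0.1276]
orientation: [0.001, 0.604, 0.797, 0.0]
ft_force: [3.9, 2.0, 1.8]
finger_gap: 0.0153
gripper_force: 59.3
```

Gripped (15 mm, 59 N). Lifting.

```bash
python3 -m crank '[{"x":0,"y":0,"z":-0.01,"wx":0,"wy":0,"wz":0,"hand":1},{"x":0,"y":0,"z":-0.02,"wx":0,"wy":0,"wz":0,"hand":1},{"x":0,"y":0,"z":-0.03,"wx":0,"wy":0,"wz":0,"hand":1},{"x":0,"y":0,"z":-0.04,"wx":0,"wy":0,"wz":0,"hand":1},{"x":0,"y":0,"z":-0.05,"wx":0,"wy":0,"wz":0,"hand":1},{"x":0,"y":0,"z":-0.06,"wx":0,"wy":0,"wz":0,"hand":1},{"x":0,"y":0,"z":-0.068,"wx":0,"wy":0,"wz":0,"hand":1},{"x":0,"y":0,"z":-0.074,"wx":0,"wy":0,"wz":0,"hand":1},{"x":0,"y":0,"z":-0.077,"wx":0,"wy":0,"wz":0,"hand":1},{"x":0,"y":0,"z":-0.077,"wx":0,"wy":0,"wz":0,"hand":1}]'
```

```text
t: 7.65
eef_pos: [0.6496, -0.2649, 0.2028]
orientation: [-0.001, 0.604, 0.797, 0.0]
ft_force: [6.3, -0.1, -7.4]
finger_gap: 0.0154
gripper_force: 58.6
```

```bash
python3 -m crank '[{"x":0,"y":0,"z":-0.002,"wx":0,"wy":0,"wz":0,"hand":1},{"x":0,"y":0,"z":-0.003,"wx":0,"wy":0,"wz":0,"hand":1},{"x":0,"y":0,"z":-0.003,"wx":0,"wy":0,"wz":0,"hand":1}]'
```

```text
t: 7.95
eef_pos: [0.6496, -0.2649, 0.2054]
orientation: [-0.001, 0.604, 0.797, 0.0]
ft_force: [7.6, -0.5, -7.4]
finger_gap: 0.0151
gripper_force: 58.7
```

```bash
python3 -m crank '[{"x":0,"y":0,"z":-0.002,"wx":0,"wy":0,"wz":0,"hand":1},{"x":0,"y":0,"z":-0.003,"wx":0,"wy":0,"wz":0,"hand":1},{"x":0,"y":0,"z":-0.003,"wx":0,"wy":0,"wz":0,"hand":1}]'
```

```text
t: 8.25
eef_pos: [0.6495, -0.2649, 0.2076]
orientation: [-0.001, 0.604, 0.797, 0.0]
ft_force: [7.6, -0.8, -10.4]
finger_gap: 0.0154
gripper_force: 59.6
```

Lift is 80 mm and the force is rising (10.4 N). One more small step to confirm the stop, then a look at the can.

```bash
python3 -m crank '[{"x":0,"y":0,"z":-0.0015,"wx":0,"wy":0,"wz":0,"hand":1},{"x":0,"y":0,"z":-0.0015,"wx":0,"wy":0,"wz":0,"hand":1},{"x":0,"y":0,"z":-0.0015,"wx":0,"wy":0,"wz":0,"hand":1},{"x":0,"y":0,"z":-0.0015,"wx":0,"wy":0,"wz":0,"hand":1},{"x":0,"y":0,"z":-0.0015,"wx":0,"wy":0,"wz":0,"hand":1}]'
python3 - <<'E'
from workcell import imaging
from h import *
c=imaging.read_camera("scene")
w=imaging.read_camera("wrist")
cv2.imwrite('pics/up.png',np.hstack([cv2.resize(c['pixels'][100:340,60:260],(333,400)),cv2.resize(w['pixels'],(460,400))]))
E
```

```text
t: 8.75
eef_pos: [0.6494, -0.2648, 0.2077]
orientation: [-0.002, 0.604, 0.797, 0.0]
ft_force: [8.9, -0.1, -16.2]
finger_gap: 0.0152
gripper_force: 59.7
```

View pics/up.png

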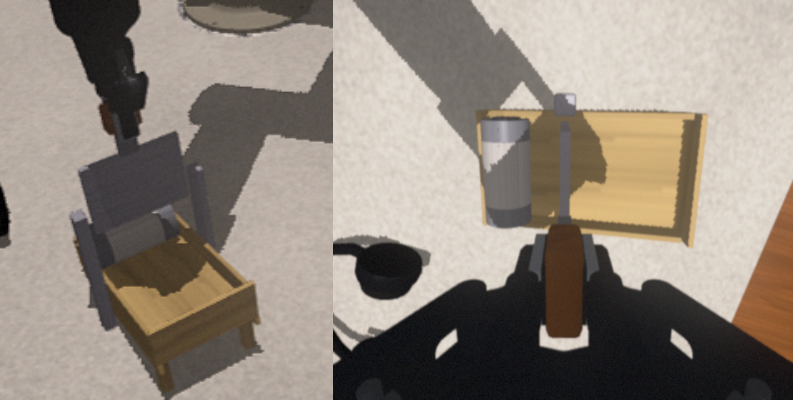

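The gate is at its stop, and the can lies at the lip (wrist view, 507,170) clear of the gate. Lowering gently.

```bash
python3 -m crank '[{"x":0,"y":0,"z":0.008,"wx":0,"wy":0,"wz":0,"hand":1},{"x":0,"y":0,"z":0.018,"wx":0,"wy":0,"wz":0,"hand":1},{"x":0,"y":0,"z":0.028,"wx":0,"wy":0,"wz":0,"hand":1},{"x":0,"y":0,"z":0.038,"wx":0,"wy":0,"wz":0,"hand":1},{"x":0,"y":0,"z":0.048,"wx":0,"wy":0,"wz":0,"hand":1},{"x":0,"y":0,"z":0.058,"wx":0,"wy":0,"wz":0,"hand":1},{"x":0,"y":0,"z":0.066,"wx":0,"wy":0,"wz":0,"hand":1},{"x":0,"y":0,"z":0.073,"wx":0,"wy":0,"wz":0,"hand":1},{"x":0,"y":0,"z":0.079,"wx":0,"wy":0,"wz":0,"hand":1},{"x":0,"y":0,"z":0.083,"wx":0,"wy":0,"wz":0,"hand":1},{"x":0,"y":0,"z":0.0845,"wx":0,"wy":0,"wz":0,"hand":1},{"x":0,"y":0,"z":0.0845,"wx":0,"wy":0,"wz":0,"hand":1},{"x":0,"y":0,"z":0.0845,"wx":0,"wy":0,"wz":0,"hand":1}]'
```

```text
t: 10.15
eef_pos: [0.6498, -0.265, 0.1275]
orientation: [0.001, 0.604, 0.797, 0.0]
ft_force: [5.8, 1.7, 0.9]
finger_gap: 0.0153
gripper_force: 62.1
```

Back to the shut height. Opening, then straight up.

```bash
python3 -m crank '[{"x":0,"y":0,"z":0,"wx":0,"wy":0,"wz":0,"hand":-1},{"x":0,"y":0,"z":0,"wx":0,"wy":0,"wz":0,"hand":-1},{"x":0,"y":0,"z":0,"wx":0,"wy":0,"wz":0,"hand":-1},{"x":0,"y":0,"z":0,"wx":0,"wy":0,"wz":0,"hand":-1},{"x":0,"y":0,"z":0,"wx":0,"wy":0,"wz":0,"hand":-1},{"x":0,"y":0,"z":0,"wx":0,"wy":0,"wz":0,"hand":-1},{"x":0,"y":0,"z":0,"wx":0,"wy":0,"wz":0,"hand":-1},{"x":0,"y":0,"z":0,"wx":0,"wy":0,"wz":0,"hand":-1},{"x":0,"y":0,"z":-0.015,"wx":0,"wy":0,"wz":0,"hand":-1},{"x":0,"y":0,"z":-0.04,"wx":0,"wy":0,"wz":0,"hand":-1},{"x":0,"y":0,"z":-0.07,"wx":0,"wy":0,"wz":0,"hand":-1},{"x":0,"y":0,"z":-0.1,"wx":0,"wy":0,"wz":0,"hand":-1},{"x":0,"y":0,"z":-0.13,"wx":0,"wy":0,"wz":0,"hand":-1},{"x":0,"y":0,"z":-0.15,"wx":0,"wy":0,"wz":0,"hand":-1},{"x":0,"y":0,"z":-0.15,"wx":0,"wy":0,"wz":0,"hand":-1},{"x":0,"y":0,"z":-0.15,"wx":0,"wy":0,"wz":0,"hand":-1}]'
python3 look.py w3
python3 - <<'E'
from workcell import imaging
from h import *
c=imaging.read_camera("scene")
cv2.imwrite('pics/end.png',np.hstack([cv2.resize(c['pixels'],(400,300)),cv2.resize(cv2.imread('pics/w3.png'),(400,300))]))
E
```

```text
t: 11.75
eef_pos: [0.6493, -0.265, 0.2764]
orientation: [-0.0, 0.604, 0.797, -0.0]
ft_force: [0.6, 0.5, -0.5]
finger_gap: 0.0853
gripper_force: 0.0
t 11.75 pos [ 0.6492513  -0.26504385  0.27637313] n 1017
grip [ 0.6483 -0.263   0.2004] [0.1979 0.2008 0.2021] ((648.7355346679688, -264.0719909667969), (15.798337936401367, 35.24422073364258), 15.633957862854004)
tool y yaw 15.626957666379754 tilt [-6.66447661e-04  3.89856017e-04 -9.99999702e-01]
grip in tool [ 0.00222593 -0.00033987  0.07593542]
```

View pics/end.png

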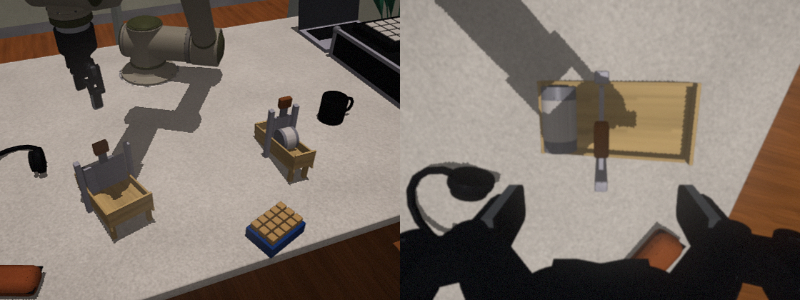

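The gate is shut (grip top at z 0.200, as at the start), the can is at the lip (wrist view, 560,120), the short rack is unchanged and the gripper is clear.

```bash
python3 -c "
from workcell import arm;print(arm.close_job())"
```

```text
the job is handed in; nothing more can be done
None
```

The job is handed in: I lifted the long-can rack's gate to its stop, the can rolled to the lip, the gate is shut and released, and the short tin's gate stayed shut; the first grasp closed on air just above the grip, so I went about 40 mm lower and regrasped.

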